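# Pack the freezer block and lock the lunch box

## Task

Get the insulated lunch box ready to carry: lay the blue freezer block flat in the empty compartment beside the eggs and shut the lid. Then press the lid's front edge down against its springy seal and slide the orange flush catch along its trough, all the way under the steel stud, so that the lid stays locked down when you let go. Press firmly but not so hard that it cracks, and leave the low tin and the dark jar nearby where they stand.

Things in the scene. Friction and masses are not known exactly. Their poses are not given: they have to be found in the camera images.
- lunch_box: teal insulated lunch box, 175 mm deep (its x) by 240 wide (its y), heavy, stays put, hinge side to the left; origin: centre of its underside; its x points to its hinge side, its y roughly to the robot. Walls 76 mm high, inner floor at 20 mm. A 34 mm high divider at y = +31 mm parts two eggs (+y side) from the empty compartment (x -61 to +69, y -102 to +29 mm). Shut lid's top: 96 mm up.
- food_bay (a point): centre of the empty compartment's floor, 20 mm above the worktop
- lid_hinge (a point): middle of the lid's hinge line, which runs along the box's y axis on its left side, 80 mm above the worktop; axes as the box's
- freezer_block: blue hard plastic freezer block, 95 mm long (its x) by 58 mm wide (its y) by 24 mm high, 0.2 to 0.42 kg; origin: centre of its underside
- lid (a joint): cream lid, 16 mm thick, 171 mm from hinge to front edge; rad: 0 = pressed fully home (hard stop), about 0.03 = lying shut but sprung up 5 mm in front by the rubber seal, 0.013 = locked, 1.57 = upright, 1.7 = fully open. It stays put when nearly upright and sinks shut by itself once tipped well forward (below about 1.1).
- lid_push (a point): point on the lid's outer face (its top when shut), 110 mm from the hinge line, 50 mm from the lid's middle towards +y of the box: a flat place to push the lid shut; z points out of that face
- finger_bay (a point): centre of the floor of the finger bay: the free end, on the -y side of the thumb block, of the recessed trough in the lid's outer face. Trough 34 mm wide, 9 mm deep, 118 mm long, along the lid's y axis, its middle line 149 mm from the hinge; bay 44 mm long while the catch is unlocked. Axes: the lid's (x to the hinge, z out of the lid).
- thumb_block (a point): centre of the top of the orange ridged thumb block, 30 x 30 mm, flush with the lid's outer face, in the trough; a steel fork, 4 mm thick, moves with it on its +y side. A fingertip in the finger bay can push its -y end towards +y; its own drag is about 2 N. Axes: the lid's.
- catch (a joint): travel of the thumb block in m: 0 = unlocked, 0.021 = locked, the fork under the head of the steel stud that comes up through the lid. With the lid merely lying on its seal the fork runs against the stud's head near 4 mm; hold the lid down at the catch with 8 N or more (about 12 N reaches the hard stop; the bay's floor may be pressed) and it passes. Over 40 N cracks lid or catch.
- fish_tin: low round tin, 86 mm across, 40 mm high, a bystander on the worktop near its front edge; origin: centre of its underside
- spread_jar: squat dark jar with a green lid, 75 mm across, 83 mm high, a bystander; origin: centre of its underside
Mind the look-alikes: they are no part of the job. Of the things that look like the freezer_block, the smaller one is meant.

How it is judged:
On the way, in this order (a step that is already met when the one before it is completed fails the run):
1. the freezer block lies flat on the floor of the empty compartment (z of freezer_block in the frame of lunch_box between 0.014 and 0.026 m and horizontal distance between freezer_block and food_bay below 0.05 m and angle between freezer_block's own z axis and vertical below 0.12 rad), for 0.2 s.
2. the lid is shut on its seal (value of joint lid below 0.06 rad), for 0.1 s.
3. the lid is pressed down and the catch has slid under the stud (value of joint lid below 0.022 rad and value of joint catch above 0.015 m), for 0.2 s.
At the end, for the whole second after the job is handed in: The freezer block lies flat (within 7 degrees) on the floor of the empty compartment, the catch has slid at least 15 mm of its 21 mm so that its fork is under the stud, and the lid stays held down on its seal (below 0.022 rad) with nothing touching it (all of step 1 and all of step 3).
It fails at once if the lid or its catch is pressed so hard that it cracks (over 45 N) (contact force between any of the arm, the fingers and lid above 45 N).
It fails at once if the tin is pushed away or tipped (distance of fish_tin from where it was at the start of the episode above 0.03 m or angle between fish_tin's own z axis and vertical above 0.4 rad).
It fails at once if the jar is pushed away or tipped (distance of spread_jar from where it was at the start of the episode above 0.03 m or angle between spread_jar's own z axis and vertical above 0.4 rad).
It also fails if it takes over 72 s, if anything falls off the work surface, if the arm or the gripper's body presses on something with over 40 N, if the wrist force passes 120 N, or if a joint passes its speed limit or range.

## Robot

A 6-joint arm with a two-finger parallel gripper is mounted at the origin on a cart in front of the work surface, level with it; the furniture and walls round the work are solid. World frame = base frame: x ahead of the robot, y to its left, z up, the work surface at z = 0. Lengths are in m, angles in rad, forces in N, time in s.
With the tool pointing down it reaches from about 0.325 to 0.775 m from the base axis. Payload 5.5 kg.
Tool frame: the origin (TCP) lies between the finger pads; the fingertips stand 19 mm ahead of it and the grasp point (between the pads) is the TCP; z points along the fingers, y is the direction in which the jaws open and shut (so a half turn about z gives the same grasp; the last joint's range is limited). The gripper opens to 85 mm and grips with 20 to 120 N. Pads are 22 mm wide; open, the fingers measure 114 mm over their backs; the gripper's body (76 mm by 85 mm) begins 54 mm behind the grasp point. The pads swing forward as they close: fully open they stand 13 mm farther back than shut.
Start: joints at [-1.328, 0.091, 1.231, -0, 1.82, -0.057], TCP at [0.177, -0.573, 0.25] pointing down, gripper open.
Joint ranges: [-2.87, 2.87], [-0.86, 2.18], [0.17, 2.46], [-1.51, 4.65], [0.06, 2.69], [-2.65, 2.65]. Speed limits (rad/s): [2.57, 2.57, 3.01, 3.14, 3.14, 3.14].

## Interface

Orientations are given as a unit quaternion [w, x, y, z].
In Python, from station import read_state, optics, r, finder gives the robot as it stands. The module is installed in compiled form; this text tells all that it offers.
- The arm moves only by the shell command python3 -m creep 'ROWS' [FORCE]. ROWS is a JSON object of lists of equal length, an entry for each row: "fingers": the closure, from 0 (fully open) to 1 (shut); "dp": the shift along the world's x, y, z as a fraction of full scale, a list of three; "roll": the turn about the world's z as a fraction of full scale. A call has 1 to 20 rows; each row shifts and turns the commanded pose from where the row before left it; what a row does not reach is not made up. Full scale, the value 1, is 0.02 m for a shift and 0.12 rad for a turn. A row lasts 1/8 s, in which the tool goes at most 62.5 mm and 10.7 degrees, less where a joint would pass 70% of its speed; a pose out of reach is approached as far as the arm can. A call with a number of a shift or a turn outside -1 to 1 is refused whole. A call with a gripper value outside its range is refused whole. The fingers move at their own pace and stop on an object; FORCE is the grip in N (left out, the last holds). Time passes only in rows, so rows that do not move let the fingers close. It gives the time, the measured TCP pose, the force and the opening at its end, in the units of the state.
- read_state(): the state, without advancing time (a new reading comes with each control period).
- optics.snapshot(name): name is "scene" or "top" or "wrist"; returns (picture, depth): 420x560x3 uint8, red, green, blue; 420x560 float32, m along the optical axis (not along the pixel's ray), 0 where there is no reading.
- optics.camera_model(name): a dict with "camera_matrix" (3x3 intrinsics, pixels), "dist_coeffs" ([k1, k2, p1, p2, k3] as OpenCV has them; the pictures are not rectified), "R" (3x3) and "t" (3): a world point X has camera coordinates R X + t; the wrist camera has in their place "mount" (4x4, takes a point from camera to tool coordinates, whose origin is the TCP and whose axes are the flange's). Camera axes: x right, y down, z forward; pixel columns grow to the right and rows downward; lengths in m; the calibration is good to about 2 mm. A picture is of the moment at which its call begins: read the wrist's pose just before it. camera_model takes no time and is no camera call.
- r.close_job(): hands the job in, once; it reports no verdict.
Trained networks look in the newest picture that a camera, given by its name, has taken for a name from the list of things; names that differ only in an ending like _2 or _b are one class to them, and where a whole thing is asked for, a point or a joint stands for the part that bears it (a point fixed in the world has none). Each returns a list of dicts, best first, with "confidence" (0 to 1); they miss things now and then, are a little off and sometimes report something else, mostly with a low value. They report only what shows in the picture. A call takes as long as a camera call. They do not tell look-alikes from the thing itself.
- finder.find_in(camera, label): "box" ([centre column, centre row, width, height] in pixels, round what is visible of it).
- finder.pinpoint(camera, label): "location" ([row, column] in pixels: a listed point, or the origin of a listed thing).
The state is a dict: "t": time; "joint_positions": joint angles; "dq": joint speeds; "joint_efforts": joint torques, N m; "position": TCP position; "ee_rot": TCP orientation; "force": force on the tool from outside, world axes, zero at the start; "wrist_torque": the same for the moment, N m; "gripper_width": finger opening in m.
Only numpy, scipy, OpenCV 4.12 (cv2) and the standard library are available. Lean on these libraries where they do the work, as an engineer would, in place of code of your own. Each camera call takes 0.05 s, during which the arm holds its last target.

## Working session

There is one attempt and no reset: what is moved stays moved. The work goes in short steps, Python scripts to look and compute and a shell command to move; the robot and the scene stay as the last step left them, time stands still between calls to the robot, and variables do not carry over. Pictures are saved under pics/ and viewed, and the job is handed in when it is done.

```bash
mkdir -p pics; ls; cat > h.py <<'E'
import numpy as np, cv2
from station import read_state, optics, r, finder
def snap(n,f=None):
    p,d=optics.snapshot(n)
    if f: cv2.imwrite('pics/'+f,p[:,:,::-1])
    return p,d
def pix2w(n,u,v,depth,st=None):
    m=optics.camera_model(n);K=np.array(m['camera_matrix']);D=np.array(m['dist_coeffs'])
    x,y=cv2.undistortPoints(np.array([[[u,v]]],float),K,D)[0,0]
    pc=np.array([x,y,1])*depth
    if n=='wrist':
        M=np.array(m['mount']); from scipy.spatial.transform import Rotation as R
        st=st or read_state(); q=st['ee_rot']
        return R.from_quat([q[1],q[2],q[3],q[0]]).apply((M@np.r_[pc,1])[:3])+np.array(st['position'])
    return np.array(m['R']).T@(pc-np.array(m['t']))
def cloud(n,d,st=None):
    m=optics.camera_model(n);K=np.array(m['camera_matrix']);D=np.array(m['dist_coeffs'])
    vv,uu=np.mgrid[0:d.shape[0],0:d.shape[1]]
    xy=cv2.undistortPoints(np.stack([uu,vv],-1).reshape(-1,1,2).astype(float),K,D).reshape(*d.shape,2)
    pc=np.dstack([xy[...,0]*d,xy[...,1]*d,d])
    if n=='wrist':
        M=np.array(m['mount']); from scipy.spatial.transform import Rotation as R
        q=st['ee_rot'];T=R.from_quat([q[1],q[2],q[3],q[0]]).as_matrix()
        return (pc@M[:3,:3].T+M[:3,3])@T.T+np.array(st['position'])
    return (pc-np.array(m['t']))@np.array(m['R'])
E
python3 - <<'E'
from h import *
print(read_state())
for n in ['scene','top','wrist']:
    p,d=snap(n,n+'0.png'); np.save(n+'0.npy',d)
    if n!='wrist':
        for l in ['freezer_block','lunch_box','lid','fish_tin','spread_jar','food_bay','lid_hinge','lid_push','thumb_block','finger_bay']:
            print(n,l,[(np.round(x['location']),round(x['confidence'],2)) for x in finder.pinpoint(n,l)][:4])
            if l=='freezer_block': print([(np.round(x['box']),round(x['confidence'],2)) for x in finder.find_in(n,l)])
E
```

```text
pics
{'t': 0.0, 'joint_positions': array([-1.32775136e+00,  9.18124706e-02,  1.23193209e+00,  7.49096227e-06,
        1.81979107e+00, -5.66763671e-02]), 'dq': array([ 0.00082172, -0.00092559, -0.00099422, -0.00171396,  0.00088586,
        0.00042433]), 'joint_efforts': array([ 2.81271525e-03, -4.58728409e+01, -4.18030429e+01,  2.39477113e-04,
        1.15747264e-02, -3.33048320e-05]), 'position': array([ 0.1771038 , -0.5729942 ,  0.24915252]), 'ee_rot': array([-9.67611329e-04,  9.88791286e-01,  1.49301200e-01, -8.67813841e-05]), 'force': array([ 0.77858677,  0.44874282, -0.29830343]), 'wrist_torque': array([ 0.0236709 , -0.00806194, -0.03273126]), 'gripper_width': 0.08560326703797015}
scene freezer_block [(array([302., 343.]), 0.67), (array([261., 303.]), 0.61)]
[(array([341., 299.,  42.,  45.]), 0.77), (array([296., 268.,   8.,   9.]), 0.62)]
scene lunch_box [(array([198., 229.]), 0.83)]Traceback (most recent call last):
  File "<stdin>", line 7, in <module>
ValueError: it knows: finger_bay, fish_tin, food_bay, freezer_block, lid_hinge, lid_push, lunch_box, spread_jar, thumb_block
```

```bash
python3 - <<'E'
from h import *
for n in ['scene','top']:
    p,d=snap(n,n+'0.png'); np.save(n+'0.npy',d)
    for l in ['freezer_block','lunch_box','fish_tin','spread_jar','food_bay','lid_hinge','lid_push','thumb_block','finger_bay']:
            o=[]
            for x in finder.pinpoint(n,l)[:4]:
                v,u=x['location']; o.append((round(u),round(v),round(x['confidence'],2),np.round(pix2w(n,u,v,d[int(v),int(u)]),3)))
            print(n,l,o)
print(read_state()['t'])
E
```

```text
scene freezer_block [(341, 301, 0.8, array([ 0.351, -0.541,  0.029])), (307, 262, 0.67, array([ 0.168, -0.576,  0.313]))]
scene lunch_box [(231, 198, 0.75, array([ 0.44 , -0.074,  0.064]))]
scene fish_tin [(239, 262, 0.71, array([ 0.28 , -0.266,  0.038])), (241, 181, 0.71, array([0.566, 0.015, 0.017]))]
scene spread_jar []
scene food_bay [(240, 185, 0.81, array([0.546, 0.001, 0.019]))]
scene lid_hinge [(220, 158, 0.77, array([ 0.087, -0.459,  0.527]))]
scene lid_push []
scene thumb_block [(240, 184, 0.28, array([0.556, 0.01 , 0.016]))]
scene finger_bay []
top freezer_block [(338, 231, 0.87, array([ 0.423, -0.367,  0.025])), (395, 247, 0.68, array([ 0.379, -0.516,  0.032]))]
top lunch_box [(197, 202, 0.72, array([0.505, 0.004, 0.021]))]
top fish_tin [(288, 278, 0.84, array([ 0.305, -0.234,  0.037]))]
top spread_jar [(285, 142, 0.74, array([ 0.65 , -0.229,  0.087]))]
top food_bay [(199, 188, 0.92, array([ 0.543, -0.   ,  0.021]))]
top lid_hinge [(164, 186, 0.82, array([0.54 , 0.071, 0.102]))]
top lid_push [(133, 198, 0.64, array([0.493, 0.102, 0.245])), (199, 201, 0.34, array([ 0.508, -0.001,  0.021]))]
top thumb_block []
top finger_bay [(145, 162, 0.71, array([0.568, 0.074, 0.255]))]
1.2
```

View pics/scene0.png

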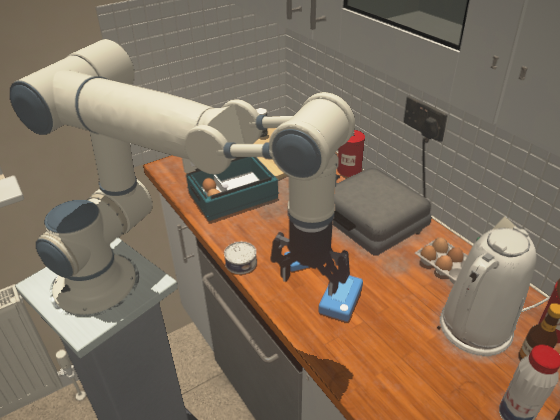

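View pics/top0.png

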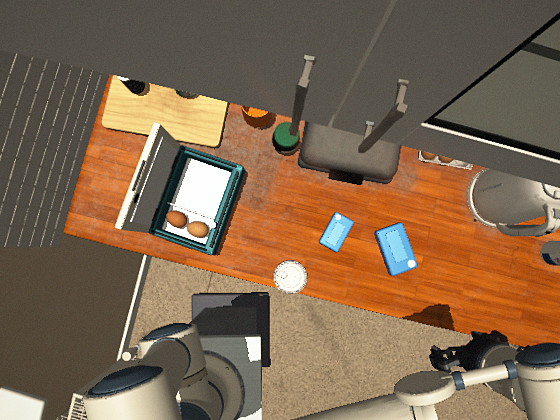

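```bash
python3 - <<'E'
from h import *
p=cv2.imread('pics/top0.png');d=np.load('top0.npy');W=cloud('top',d)
hsv=cv2.cvtColor(p,cv2.COLOR_BGR2HSV)
m=((hsv[...,0]>95)&(hsv[...,0]<115)&(hsv[...,1]>100)&(hsv[...,2]>90)).astype(np.uint8)
m=cv2.morphologyEx(m,cv2.MORPH_CLOSE,np.ones((5,5)))
n,l,s,c=cv2.connectedComponentsWithStats(m)
for i in range(1,n):
    if s[i,4]<150: continue
    P=W[(l==i)&(d>0)]; zt=np.percentile(P[:,2],80); P=P[P[:,2]>zt-.006]
    print(s[i],'zt',zt,cv2.minAreaRect(P[:,:2].astype(np.float32)*1000),P.mean(0))
# box: teal rim points at z ~0.076
for z0,z1 in [(.068,.084)]:
    mm=(W[...,2]>z0)&(W[...,2]<z1)&(d>0)&(W[...,0]>.3)&(W[...,0]<.75)&(W[...,1]>-.2)&(W[...,1]<.2)
    mm&=(hsv[...,0]>75)&(hsv[...,0]<105)&(hsv[...,1]>60)
    P=W[mm];print(len(P),cv2.minAreaRect(P[:,:2].astype(np.float32)*1000))
mm=(hsv[...,2]>170)&(hsv[...,1]<40)&(W[...,2]<.03)&(W[...,0]>.4)&(W[...,1]>-.15)&(W[...,1]<.15)
P=W[mm];print('floor',len(P),np.median(P,0),cv2.minAreaRect(P[:,:2].astype(np.float32)*1000))
cv2.imwrite('pics/crop_top.png',cv2.resize(p[90:300,100:440],None,fx=2.3,fy=2.3,interpolation=cv2.INTER_CUBIC))
E
```

```text
[319 212  34  40 567] zt 0.026117223702431202 ((422.5462951660156, -362.5406188964844), (55.932884216308594, 93.49837493896484), 59.71123504638672) [ 0.42468903 -0.36362048  0.02451113]
[ 375  223   42   53 1321] zt 0.0342305250108224 ((374.58721923828125, -519.6470336914062), (125.24813079833984, 76.47943878173828), 18.071229934692383) [ 0.37642787 -0.51798691  0.03259587]
1717 ((507.6900634765625, -2.4091339111328125), (172.59548950195312, 238.82479858398438), 69.95330810546875)
floor 2555 [ 0.52996483 -0.00371848  0.02114747] ((510.9592590332031, 4.9479522705078125), (120.22659301757812, 203.68670654296875), 69.88461303710938)
```

View pics/crop_top.png

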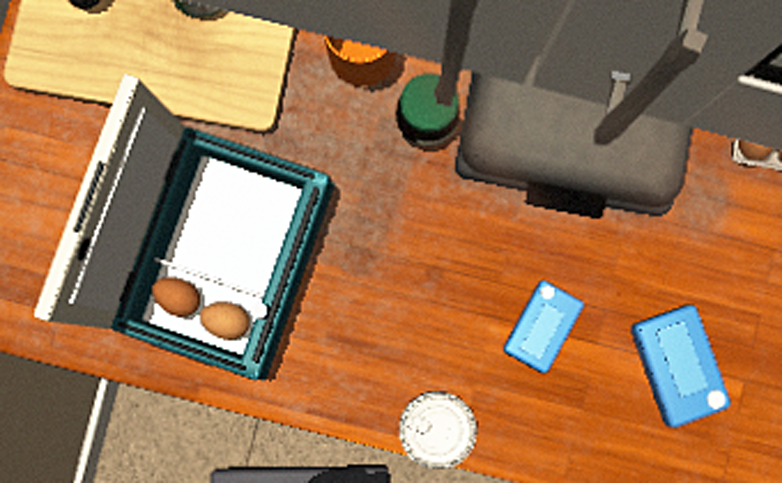

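```bash
python3 -m creep '{"fingers":[0,0,0,0,0,0,0,0,0,0,0,0,0,0,0],"dp":[[0.95,0.81,-0.38],[0.95,0.81,-0.38],[0.95,0.81,-0.38],[0.95,0.81,-0.38],[0.95,0.81,-0.38],[0.95,0.81,-0.38],[0.95,0.81,-0.38],[0.95,0.81,-0.38],[0.95,0.81,-0.38],[0.95,0.81,-0.38],[0.95,0.81,-0.38],[0.95,0.81,-0.38],[0.95,0.81,-0.38],[0,0,0],[0,0,0]],"roll":[-0.53,-0.53,-0.53,-0.53,-0.53,-0.53,-0.53,-0.53,-0.53,-0.53,-0.53,-0.53,-0.53,0,0]}' 40
python3 - <<'E'
from h import *
st=read_state();print(st['joint_positions'],st['position'],st['ee_rot'])
p,d=snap('wrist','w1.png'); W=cloud('wrist',d,st)
hsv=cv2.cvtColor(p,cv2.COLOR_RGB2HSV)
m=((hsv[...,0]>95)&(hsv[...,0]<115)&(hsv[...,1]>100)&(hsv[...,2]>90)).astype(np.uint8)
m=cv2.morphologyEx(m,cv2.MORPH_CLOSE,np.ones((9,9)))
n,l,s,c=cv2.connectedComponentsWithStats(m)
for i in range(1,n):
    if s[i,4]<500: continue
    P=W[(l==i)&(d>0)]; zt=np.percentile(P[:,2],80); P=P[P[:,2]>zt-.006]
    print(s[i],'zt',zt,cv2.minAreaRect(P[:,:2].astype(np.float32)*1000))
p,d=snap('top','t1.png')
E
```

```text
t: 3.08
position: [0.4239, -0.363, 0.1517]
ee_rot: [0.0, 0.966, -0.26, -0.0]
force: [-0.4, -0.2, 0.9]
gripper_width: 0.0853
[-7.68828796e-01 -1.88634188e-02  1.51735469e+00 -4.67935130e-04
  1.64285151e+00  1.32802784e+00] [ 0.42393272 -0.36301481  0.15173414] [ 2.64671068e-04  9.65602127e-01 -2.60023964e-01 -3.77151498e-06]
[  397    60   163   183 10917] zt 0.03217961901188196 ((375.5158996582031, -521.7770385742188), (126.3861083984375, 76.63565063476562), 18.374393463134766)
[ 242  142   76  119 7671] zt 0.02434055425152143 ((423.8416748046875, -365.0412292480469), (56.856689453125, 92.72691345214844), 59.878501892089844)
```

View pics/w1.png

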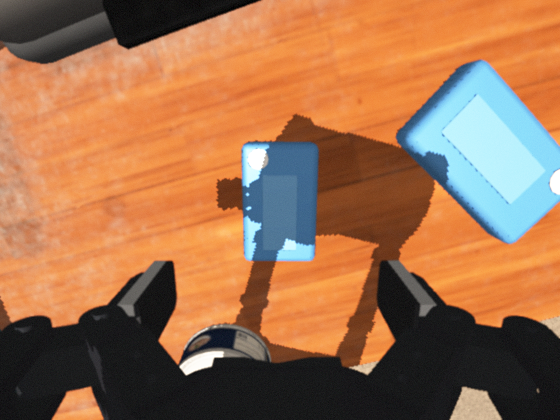

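```bash
python3 -m creep '{"fingers":[0,0,0,0,0,0,0,0,0,0,0],"dp":[[0,-0.06,-0.8],[0,0,-0.8],[0,0,-0.8],[0,0,-0.8],[0,0,-0.8],[0,0,-0.8],[0,0,-0.8],[0,0,-0.6],[0,0,-0.3],[0,0,-0.15],[0,0,0]],"roll":[0,0,0,0,0,0,0,0,0,0,0]}' 40
```

```text
t: 4.55
position: [0.4243, -0.364, 0.0187]
ee_rot: [0.0, 0.965, -0.26, 0.0]
force: [-0.2, 0.4, 0.8]
gripper_width: 0.0853
```

```bash
python3 -m creep '{"fingers":[0.3,0.5,0.7,0.8,0.8,0.8],"dp":[[0,0,0],[0,0,0],[0,0,0],[0,0,0],[0,0,0],[0,0,0]],"roll":[0,0,0,0,0,0]}' 45
python3 -m creep '{"fingers":[0.8,0.8,0.8,0.8],"dp":[[0,0,0.5],[0,0,0.8],[0,0,0.8],[0,0,0]],"roll":[0,0,0,0]}' 45
python3 - <<'E'
from h import *
snap('wrist','w2.png')
E
```

```text
t: 5.3
position: [0.4246, -0.3643, 0.0194]
ee_rot: [0.0, 0.965, -0.26, 0.001]
force: [-1.0, -1.8, 4.9]
gripper_width: 0.057
t: 5.8
position: [0.4252, -0.3647, 0.063]
ee_rot: [0.001, 0.965, -0.26, 0.002]
force: [1.1, -0.1, -2.6]
gripper_width: 0.0571
```

View pics/w2.png

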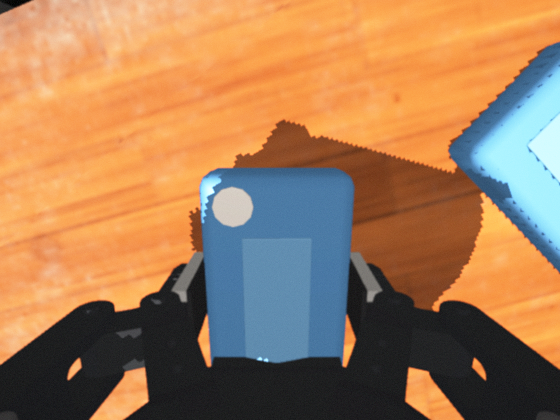

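```bash
python3 -m creep '{"fingers":[0.8,0.8,0.8,0.8,0.8,0.8,0.8,0.8,0.8,0.8,0.8,0.8,0.8,0.8,0.8,0.8,0.8,0.8,0.8,0.8],"dp":[[0.33,0.5,0.9],[0.33,0.9,0.9],[0.33,1,0.9],[0.33,1,0.9],[0.33,1,0.9],[0.33,1,0.3],[0.33,1,0],[0.33,1,0],[0.33,1,0],[0.33,1,0],[0.33,1,0],[0.33,1,0],[0.33,1,0],[0.33,1,0],[0.33,1,0],[0.33,1,0],[0.33,1,0],[0.33,1,0],[0,0.4,0],[0,0,0]],"roll":[0.146,0.146,0.146,0.146,0.146,0.146,0.146,0.146,0.146,0.146,0,0,0,0,0,0,0,0,0,0]}' 45
python3 - <<'E'
from h import *
st=read_state();print(st['joint_positions'],st['position'],st['ee_rot'])
p,d=snap('wrist','w3.png'); np.save('w3.npy',d)
x=finder.pinpoint('wrist','food_bay');print([(np.round(i['location']),i['confidence'],pix2w('wrist',i['location'][1],i['location'][0],d[int(i['location'][0]),int(i['location'][1])],st)) for i in x])
snap('top','t3.png'); snap('scene','s3.png')
W=cloud('wrist',d,st); hsv=cv2.cvtColor(p,cv2.COLOR_RGB2HSV)
th=np.radians(69.95); ex=np.array([np.cos(th),np.sin(th)]); ey=np.array([-np.sin(th),np.cos(th)])
c=np.array([.5077,-.0024])
for nm,z0,z1 in [('rim',.070,.082),('floor',.015,.027)]:
    m=(d>0)&(W[...,2]>z0)&(W[...,2]<z1)
    q=(W[m][:,:2]-c); bx=q@ex; by=q@ey
    k=(abs(bx)<.12)&(abs(by)<.15)
    print(nm,k.sum(),np.percentile(bx[k],[1,5,95,99]),np.percentile(by[k],[1,5,95,99]))
E
```

```text
t: 8.35
position: [0.5427, -0.0071, 0.157]
ee_rot: [0.0, 0.985, -0.174, 0.0]
force: [-0.3, 0.3, -2.1]
gripper_width: 0.057
[-7.56004297e-02 -6.15933576e-02  1.54969733e+00 -2.78842390e-04
  1.65325353e+00  1.84535268e+00] [ 0.54274963 -0.00710272  0.15695565] [ 1.26582376e-04  9.84710868e-01 -1.74196650e-01  1.30792922e-04]
[]
rim 18524 [-0.08271753 -0.07363972  0.08313742  0.08494381] [-0.12119646 -0.11967556 -0.01033714  0.00253736]
floor 12839 [-0.06079956 -0.05913506  0.09209211  0.11502123] [-0.1492971  -0.14597051 -0.0146849   0.09255068]
```

View pics/w3.png

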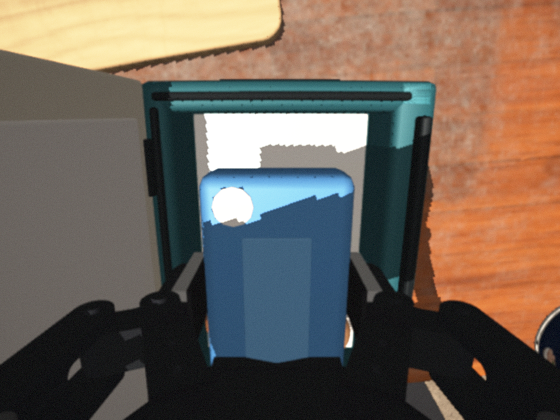

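View pics/t3.png

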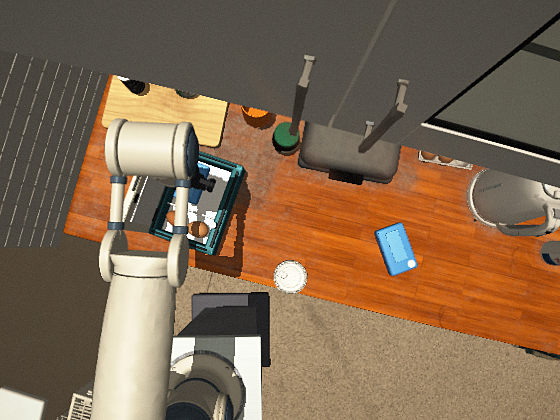

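View pics/s3.png

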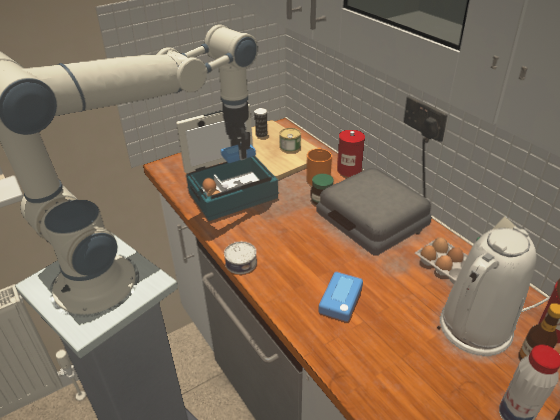

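```bash
python3 -m creep '{"fingers":[0.8,0.8,0.8,0.8,0.8,0.8,0.8,0.8,0.8,0.8,0.8,0.8],"dp":[[0,-0.15,-0.6],[0,0,-0.7],[0,0,-0.7],[0,0,-0.7],[0,0,-0.7],[0,0,-0.7],[0,0,-0.7],[0,0,-0.5],[0,0,-0.25],[0,0,-0.1],[0,0,-0.05],[0,0,0]],"roll":[0,0,0,0,0,0,0,0,0,0,0,0]}' 45
```

```text
t: 10.05
position: [0.5433, -0.0109, 0.0429]
ee_rot: [-0.0, 0.985, -0.175, 0.0]
force: [-0.8, -0.4, -2.5]
gripper_width: 0.0571
```

```bash
python3 -m creep '{"fingers":[0.8,0.8,0.8],"dp":[[0,0,-0.1],[0,0,-0.08],[0,0,0]],"roll":[0,0,0]}' 45
```

```text
t: 10.42
position: [0.5432, -0.0109, 0.0394]
ee_rot: [-0.0, 0.985, -0.175, 0.0]
force: [-2.1, -0.1, 1.2]
gripper_width: 0.057
```

```bash
python3 -m creep '{"fingers":[0.25,0.15,0.15,0.15,0.15,0.15,0.15,0.15,0.15,0.15,0.15],"dp":[[0,0,0],[0,0,0],[0,0,0],[0,0,0.3],[0,0,0.6],[0,0,0.8],[0,0,0.9],[0,0,0.9],[0,0,0.9],[0,0,0.9],[0,0,0]],"roll":[0,0,0,0,0,0,0,0,0,0,0]}'
python3 - <<'E'
from h import *
st=read_state()
p,d=snap('wrist','w4.png'); W=cloud('wrist',d,st)
hsv=cv2.cvtColor(p,cv2.COLOR_RGB2HSV)
m=((hsv[...,0]>95)&(hsv[...,0]<115)&(hsv[...,1]>100)).astype(np.uint8)
m=cv2.morphologyEx(m,cv2.MORPH_CLOSE,np.ones((9,9)))
n,l,s,c=cv2.connectedComponentsWithStats(m)
for i in range(1,n):
    if s[i,4]<800: continue
    P=W[(l==i)&(d>0)]; zt=np.percentile(P[:,2],80); P=P[P[:,2]>zt-.006]
    A=np.c_[P[:,:2]-P[:,:2].mean(0),np.ones(len(P))]; print(s[i],'zt',zt,cv2.minAreaRect(P[:,:2].astype(np.float32)*1000),np.linalg.lstsq(A,P[:,2],rcond=None)[0])
E
```

```text
t: 11.8
position: [0.5439, -0.0109, 0.1473]
ee_rot: [-0.0, 0.985, -0.175, 0.002]
force: [0.5, -0.2, 0.1]
gripper_width: 0.0729
[ 132   86   62  187 7013] zt 0.07639825756789893 ((592.7970581054688, 41.124935150146484), (32.503822326660156, 110.73551177978516), 68.92964935302734) [0.11710872 0.31880103 0.07584821]
[ 357  113   72  179 6909] zt 0.07643655967530347 ((543.2218017578125, -73.8279037475586), (47.411956787109375, 95.80123138427734), 68.90157318115234) [0.3424952  1.12348431 0.08016011]
[ 236  148   83  129 9725] zt 0.04435771332726452 ((543.2579345703125, -10.37069320678711), (56.7745246887207, 92.84921264648438), 69.93724822998047) [-0.00836825  0.0005403   0.04360089]
[ 313  299  110  121 2354] zt 0.2138263289064543 ((552.4810180664062, -29.457199096679688), (13.882555961608887, 11.102291107177734), 60.080928802490234) [1.50152219 0.49346993 0.2166514 ]
[   0  309  103  111 3535] zt 0.20947409735640674 ((567.8229370117188, 42.021183013916016), (21.44489288330078, 11.21400260925293), 3.0470476150512695) [-0.18869318 -0.78088188  0.20998611]
[ 131  311  116  109 4009] zt 0.2230869482084483 ((567.0532836914062, 1.5727367401123047), (7.2803754806518555, 22.250198364257812), 5.145970344543457) [ 1.17135375 -0.46385423  0.222892  ]
[ 468  327   92   93 2855] zt 0.2129955110098694 ((528.5410766601562, -69.05650329589844), (10.951166152954102, 15.171701431274414), 71.01856994628906) [0.63628733 0.51676492 0.21189605]
[ 239  359   82   61 1753] zt 0.2147083914776563 ((554.197021484375, -14.165828704833984), (14.094023704528809, 2.6963658332824707), 69.39099884033203) [0.30105329 0.27450254 0.21354634]
```

View pics/w4.png

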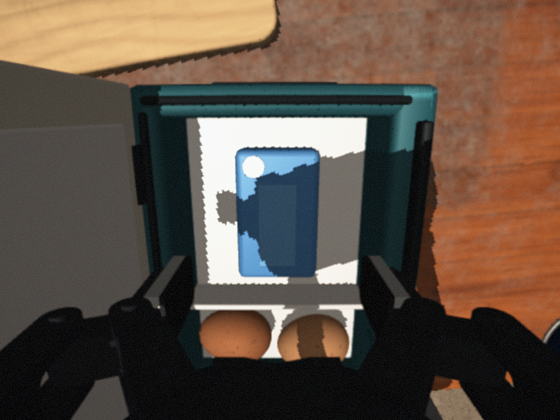

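```bash
python3 - <<'E'
from h import *
th=np.radians(69.95); ex=np.array([np.cos(th),np.sin(th)]); ey=np.array([-np.sin(th),np.cos(th)])
c=np.array([.5077,-.0024])
for n in ['top','scene']:
    d=np.load(n+'0.npy');W=cloud(n,d)
    q=W[...,:2]-c; bx=q@ex; by=q@ey; z=W[...,2]
    m=(d>0)&(z>.09)&(z<.29)&(abs(by)<.135)&(bx>.06)&(bx<.16)
    print(n,m.sum(),'zmax',np.percentile(z[m],[50,99,100]),'by',np.percentile(by[m],[1,99]))
    for z0 in np.arange(.09,.27,.02):
        k=m&(z>z0)&(z<z0+.02)
        if k.sum()>5: print(round(z0+.01,2),k.sum(),np.round(np.percentile(bx[k],[2,50,98]),4),np.round(np.percentile(by[k],[2,98]),3))
E
```

```text
top 3421 zmax [0.21251369 0.2553422  0.25824961] by [-0.11698513  0.11694887]
0.1 137 [0.0804 0.0826 0.0875] [-0.114  0.117]
0.12 247 [0.0808 0.0822 0.0875] [-0.115  0.114]
0.14 294 [0.0815 0.0831 0.0888] [-0.114  0.115]
0.16 311 [0.0823 0.0841 0.0897] [-0.113  0.116]
0.18 323 [0.0833 0.085  0.0904] [-0.115  0.113]
0.2 355 [0.0844 0.086  0.0917] [-0.113  0.116]
0.22 552 [0.0853 0.0891 0.0926] [-0.113  0.11 ]
0.24 544 [0.0904 0.0925 0.1077] [-0.115  0.115]
0.26 658 [0.092  0.0992 0.1074] [-0.115  0.114]
scene 96 zmax [0.10682256 0.13192706 0.13285039] by [0.08946609 0.1202183 ]
0.1 59 [0.0789 0.0848 0.0923] [0.09 0.12]
0.12 34 [0.0803 0.086  0.0965] [0.097 0.119]
```

```bash
python3 -c "
from station import optics;print(optics.camera_model('wrist')['mount'])"
python3 -m creep '{"fingers":[0.15,0.4,0.7,1,1,1,1,1,1,1],"dp":[[0,0,0.9],[0,0,0.9],[0,0,0.9],[0,0,0.9],[0,0,0.9],[0,0,0.9],[0,0,0.9],[0,0,0.9],[0,0,0.9],[0,0,0]],"roll":[0,0,0,0,0,0.3,0.6,0.9,0.9,0.9]}'
```

```text
[[ 1.18318576e-03 -9.64526600e-01 -2.63983026e-01  6.68200091e-02]
 [ 9.99999126e-01  9.85546823e-04  8.81111964e-04 -5.35019476e-04]
 [-5.89688294e-04 -2.63983838e-01  9.64526923e-01 -1.23228616e-01]
 [ 0.00000000e+00  0.00000000e+00  0.00000000e+00  1.00000000e+00]]
t: 13.1
position: [0.5434, -0.0109, 0.3096]
ee_rot: [0.0, 0.999, 0.043, 0.002]
force: [-0.8, -0.8, 0.3]
gripper_width: -0.0
```

```bash
python3 -m creep '{"fingers":[1,1,1,1,1,1,1,1,1,1,1,1],"dp":[[-0.27,0.8,0],[-0.27,0.8,0],[-0.27,0.8,0],[-0.27,0.8,0],[-0.27,0.8,0],[-0.27,0.8,0],[-0.27,0.8,0],[-0.27,0.8,0],[-0.27,0.8,0],[-0.27,0.8,0],[-0.27,0.8,0],[0,0,0]],"roll":[0.86,0.86,0.86,0.86,0.86,0.86,0.86,0.86,0.86,0.86,0.86,0]}'
python3 - <<'E'
from h import *
st=read_state();print(st['joint_positions'])
snap('top','t5.png'); snap('scene','s5.png')
E
```

```text
t: 14.6
position: [0.4834, 0.1658, 0.3075]
ee_rot: [0.0, 0.82, 0.572, 0.0]
force: [-0.4, -0.1, 0.1]
gripper_width: -0.0001
[ 2.63876870e-01 -1.28443438e-01  1.34572039e+00  5.84160032e-05
  1.92401005e+00  6.17484965e-01]
```

View pics/s5.png

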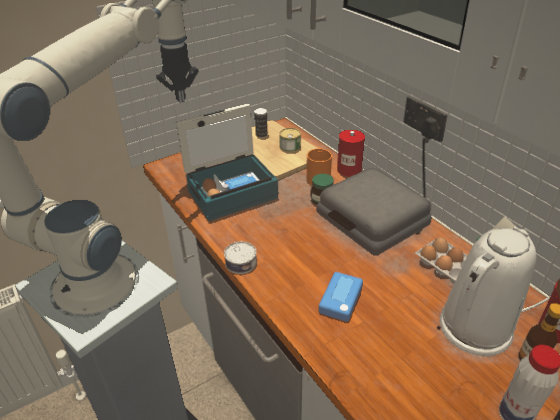

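```bash
python3 -m creep '{"fingers":[1,1,1,1,1,1,1,1,1,1,1],"dp":[[0,0,-0.8],[0,0,-0.8],[0,0,-0.8],[0,0,-0.8],[0,0,-0.8],[0,0,-0.6],[0,0,0],[-0.17,-0.47,0],[-0.17,-0.47,0],[-0.1,-0.28,0],[0,0,0]],"roll":[0,0,0,0,0,0,0,0,0,0,0]}'
```

```text
t: 16.08
position: [0.4748, 0.1402, 0.2153]
ee_rot: [0.0, 0.821, 0.571, 0.0]
force: [-0.4, 0.5, 0.1]
gripper_width: -0.0001
```

```bash
python3 -m creep '{"fingers":[1,1,1],"dp":[[-0.1,-0.28,0],[-0.1,-0.28,0],[-0.1,-0.28,0]],"roll":[0,0,0]}'
python3 -m creep '{"fingers":[1,1,1],"dp":[[-0.1,-0.28,0],[-0.1,-0.28,0],[-0.1,-0.28,0]],"roll":[0,0,0]}'
```

```text
t: 16.45
position: [0.4687, 0.1237, 0.2149]
ee_rot: [-0.0, 0.821, 0.571, 0.0]
force: [0.4, 1.0, 0.0]
gripper_width: -0.0001
t: 16.82
position: [0.4626, 0.1067, 0.2148]
ee_rot: [-0.0, 0.821, 0.571, -0.0]
force: [0.9, 0.4, 0.3]
gripper_width: 0.0001
```

```bash
python3 -m creep '{"fingers":[1,1,1,1,1,1],"dp":[[-0.15,-0.42,0],[-0.15,-0.42,0],[-0.15,-0.42,0],[-0.15,-0.42,0],[-0.15,-0.42,0],[-0.1,-0.28,0]],"roll":[0,0,0,0,0,0]}'
python3 - <<'E'
from h import *
snap('scene','s6.png')
E
```

```text
t: 17.58
position: [0.4456, 0.0589, 0.2149]
ee_rot: [0.0, 0.821, 0.571, -0.0]
force: [0.7, -0.4, -0.4]
gripper_width: 0.0001
```

View pics/s6.png

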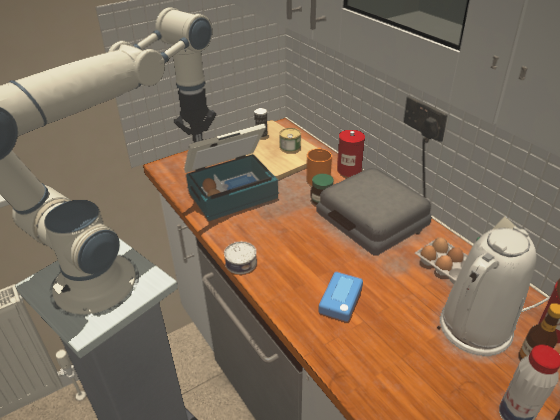

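```bash
python3 -m creep '{"fingers":[1,1,1,1,1,1],"dp":[[-0.15,-0.42,0],[-0.15,-0.42,0],[-0.15,-0.42,0],[0,0,0.3],[0,0,0.3],[0,0,0.3]],"roll":[0,0,0,0,0,0]}'
python3 - <<'E'
from h import *
snap('scene','s7.png');st=read_state()
p,d=snap('wrist','w7.png')
for l in ['finger_bay','thumb_block','lid_push']:
    print(l,[(np.round(i['location']),round(i['confidence'],2),pix2w('wrist',i['location'][1],i['location'][0],d[int(i['location'][0]),int(i['location'][1])],st)) for i in finder.pinpoint('wrist',l)])
E
```

```text
t: 18.38
position: [0.4369, 0.0345, 0.2336]
ee_rot: [0.0, 0.821, 0.571, 0.0]
force: [0.2, 0.0, -0.0]
gripper_width: -0.0002
finger_bay [(array([285., 409.]), 0.72, array([ 0.52021025, -0.0749109 ,  0.09320672]))]
thumb_block [(array([290., 369.]), 0.57, array([ 0.484928  , -0.06330451,  0.10006307]))]
lid_push [(array([248., 312.]), 0.81, array([ 0.45224142, -0.00990536,  0.10020023]))]
```

View pics/s7.png

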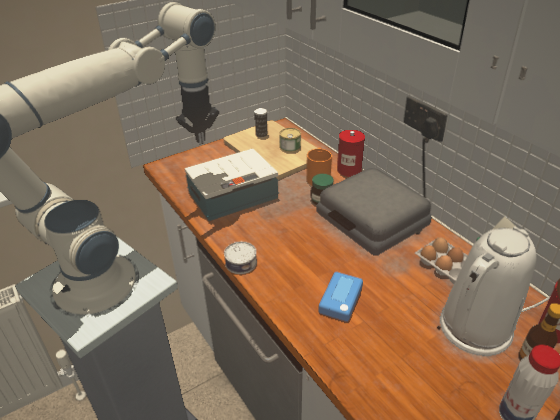

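View pics/w7.png

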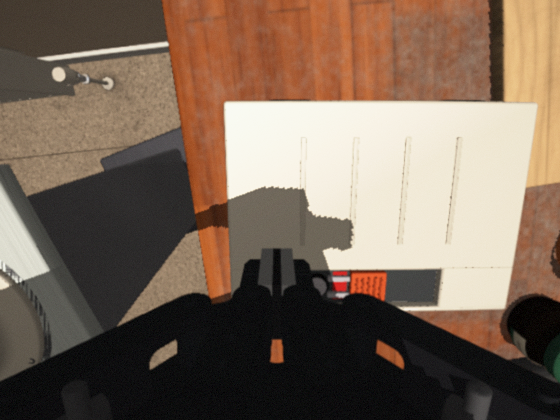

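```bash
python3 - <<'E'
from h import *
st=read_state();p,d=snap('wrist','w8.png');W=cloud('wrist',d,st)
th=np.radians(69.95); ex=np.array([np.cos(th),np.sin(th)]); ey=np.array([-np.sin(th),np.cos(th)])
c=np.array([.5077,-.0024])
q=W[...,:2]-c; bx=q@ex; by=q@ey
hsv=cv2.cvtColor(p,cv2.COLOR_RGB2HSV)
R=np.zeros(d.shape,bool);R[255:315,340:520]=1
b=R&(hsv[...,2]<90)&(abs(bx)<.1)&(W[...,2]>.08); o=R&(hsv[...,0]<12)&(hsv[...,1]>180)&(hsv[...,2]>140)&(W[...,2]>.09)
wh=(hsv[...,1]<60)&(hsv[...,2]>170)&(W[...,2]>.085)&(W[...,2]<.12)&(abs(bx)<.12)&(abs(by)<.14)
for n,m in [('bay',b),('orange',o),('lid',wh)]:
    print(n,m.sum(),'bx',np.round(np.percentile(bx[m],[2,50,98]),4),'by',np.round(np.percentile(by[m],[2,50,98]),4),'z',np.round(np.percentile(W[...,2][m],[5,50,95]),4))
P=W[wh]; print('rect',cv2.minAreaRect(P[:,:2].astype(np.float32)*1000))
A=np.c_[bx[wh],by[wh],np.ones(wh.sum())];print(np.linalg.lstsq(A,P[:,2],rcond=None)[0])
cv2.imwrite('pics/w8c.png',cv2.resize(p[240:330,290:540,::-1],None,fx=3,fy=3))
# top view too
p,d=snap('top','t8.png')
for l in ['finger_bay','thumb_block']:
    print(l,[(np.round(i['location']),round(i['confidence'],2),pix2w('top',i['location'][1],i['location'][0],d[int(i['location'][0]),int(i['location'][1])])) for i in finder.pinpoint('top',l)])
E
```

```text
bay 2748 bx [-0.08   -0.0564  0.0244] by [-0.0602 -0.0245  0.0586] z [0.0909 0.0926 0.2698]
orange 876 bx [-0.0705 -0.0582 -0.0488] by [-0.0124  0.0023  0.0244] z [0.0921 0.1004 0.1017]
lid 45578 bx [-0.0737  0.0339  0.0866] by [-0.1167 -0.0248  0.1103] z [0.0952 0.0975 0.1005]
rect ((510.2691955566406, -1.1498489379882812), (174.08363342285156, 239.73681640625), 69.9579849243164)
[-0.03315147 -0.00043784  0.09850167]
finger_bay [(array([193., 222.]), 0.71, array([ 0.52148065, -0.0704902 ,  0.0913995 ]))]
thumb_block [(array([209., 216.]), 0.71, array([ 0.48044131, -0.05577069,  0.10159424]))]
```

View pics/w8c.png

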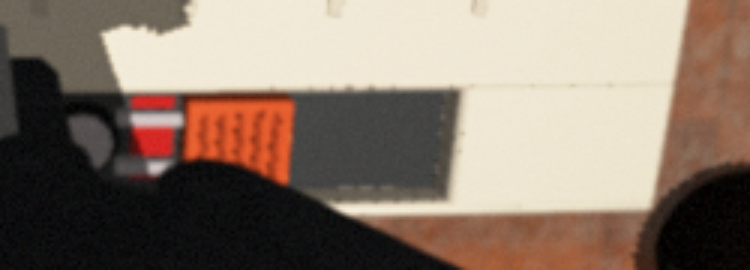

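```bash
python3 -m creep '{"fingers":[1,1,1,1,1,1,1,1,1,1,1,1,1],"dp":[[0.72,-0.91,0],[0.72,-0.91,0],[0.72,-0.91,0],[0.72,-0.91,0],[0.72,-0.91,0],[0.7,-0.92,0],[0,0,-0.7],[0,0,-0.9],[0,0,-0.9],[0,0,-0.9],[0,0,-0.9],[0,0,-0.8],[0,0,0]],"roll":[0,0,0,0,0,0,0,0,0,0,0,0,0]}'
python3 - <<'E'
from h import *
p,d=snap('wrist','w9.png'); snap('scene','s9.png'); p,d=snap('top','t9.png')
cv2.imwrite('pics/t9c.png',cv2.resize(p[150:270,130:270,::-1],None,fx=4,fy=4))
E
```

```text
t: 20.45
position: [0.522, -0.0749, 0.1289]
ee_rot: [-0.001, 0.821, 0.571, -0.001]
force: [-0.3, 0.0, 0.1]
gripper_width: -0.0
```

View pics/w9.png

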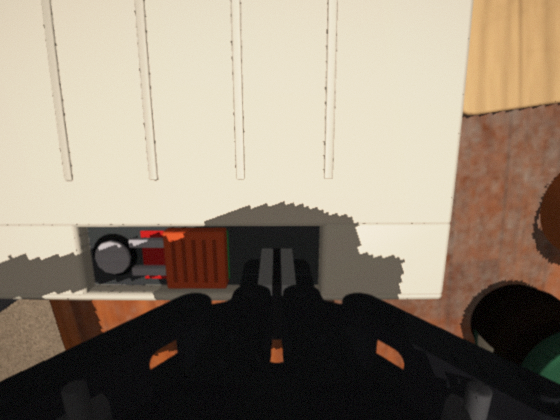

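View pics/t9c.png

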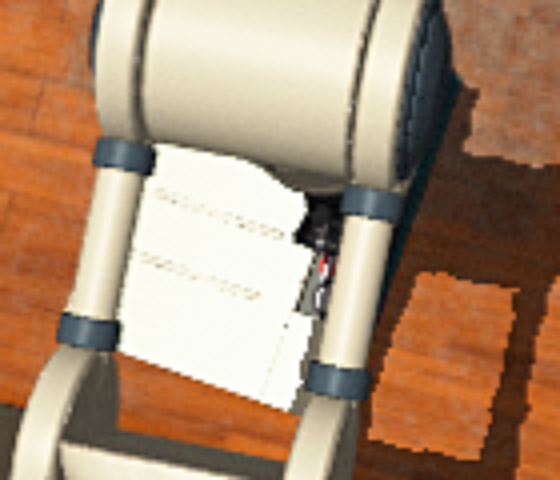

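```bash
python3 -m creep '{"fingers":[1,1,1,1,1,1,1],"dp":[[0,0,-0.25],[0,0,-0.25],[0,0,-0.2],[0,0,-0.1],[0,0,-0.05],[0,0,-0.05],[0,0,0]],"roll":[0,0,0,0,0,0,0]}'
```

```text
t: 21.48
position: [0.5228, -0.0751, 0.1129]
ee_rot: [0.0, 0.821, 0.571, 0.0]
force: [0.6, -0.5, 0.5]
gripper_width: -0.0002
```

```bash
python3 -m creep '{"fingers":[1,1,1],"dp":[[0,0,-0.1],[0,0,-0.05],[0,0,0]],"roll":[0,0,0]}'
python3 -m creep '{"fingers":[1,1,1],"dp":[[0,0,-0.1],[0,0,0],[0,0,0]],"roll":[0,0,0]}'
```

```text
t: 21.85
position: [0.5229, -0.0751, 0.1101]
ee_rot: [0.0, 0.821, 0.571, 0.0]
force: [0.1, -0.6, 1.7]
gripper_width: -0.0001
t: 22.22
position: [0.5229, -0.0752, 0.1084]
ee_rot: [0.0, 0.821, 0.571, 0.0]
force: [-1.9, -0.1, 5.5]
gripper_width: -0.0002
```

Contact with the bay floor, and the force is rising; I'll press on gradually.

```bash
python3 -m creep '{"fingers":[1,1,1],"dp":[[0,0,-0.1],[0,0,0],[0,0,0]],"roll":[0,0,0]}'
python3 -m creep '{"fingers":[1,1,1],"dp":[[0,0,-0.08],[0,0,0],[0,0,0]],"roll":[0,0,0]}'
```

```text
t: 22.6
position: [0.5229, -0.0753, 0.1069]
ee_rot: [0.0, 0.821, 0.571, 0.0]
force: [-2.0, -1.5, 7.9]
gripper_width: -0.0002
t: 22.98
position: [0.5229, -0.0753, 0.106]
ee_rot: [0.001, 0.821, 0.571, 0.0]
force: [-4.6, -1.5, 10.4]
gripper_width: -0.0001
```

```bash
python3 -m creep '{"fingers":[1,1,1],"dp":[[0,0,-0.08],[0,0,0],[0,0,0]],"roll":[0,0,0]}'
python3 -m creep '{"fingers":[1,1,1],"dp":[[0,0,-0.08],[0,0,0],[0,0,0]],"roll":[0,0,0]}'
```

```text
t: 23.35
position: [0.523, -0.0754, 0.1059]
ee_rot: [0.001, 0.821, 0.571, 0.0]
force: [-8.0, 0.5, 18.6]
gripper_width: -0.0003
t: 23.72
position: [0.523, -0.0754, 0.1059]
ee_rot: [0.001, 0.821, 0.571, 0.001]
force: [-12.2, 0.9, 24.1]
gripper_width: 0.0004
```

```bash
python3 -m creep '{"fingers":[1,1,1],"dp":[[-0.05,0.02,0.05],[-0.1,0.035,0],[-0.1,0.035,0]],"roll":[0,0,0]}'
python3 -m creep '{"fingers":[1,1],"dp":[[-0.1,0.035,0],[-0.1,0.035,0]],"roll":[0,0]}'
```

```text
t: 24.1
position: [0.5213, -0.0746, 0.106]
ee_rot: [0.005, 0.821, 0.571, 0.004]
force: [6.9, -3.5, 10.3]
gripper_width: 0.0002
t: 24.35
position: [0.5175, -0.0729, 0.106]
ee_rot: [0.005, 0.821, 0.571, 0.004]
force: [6.9, -3.0, 11.2]
gripper_width: 0.0001
```

```bash
python3 -m creep '{"fingers":[1,1],"dp":[[-0.1,0.035,-0.03],[-0.1,0.035,-0.02]],"roll":[0,0]}'
python3 -m creep '{"fingers":[1,1],"dp":[[-0.1,0.035,0],[-0.1,0.035,0]],"roll":[0,0]}'
```

```text
t: 24.6
position: [0.5144, -0.0717, 0.106]
ee_rot: [0.006, 0.821, 0.571, 0.005]
force: [8.9, -3.4, 14.2]
gripper_width: 0.0001
t: 24.85
position: [0.5104, -0.0703, 0.106]
ee_rot: [0.005, 0.821, 0.571, 0.005]
force: [8.7, -3.6, 12.6]
gripper_width: 0.0001
```

```bash
python3 -m creep '{"fingers":[1,1,1],"dp":[[-0.1,0.035,-0.02],[-0.1,0.035,0],[-0.1,0.035,0]],"roll":[0,0,0]}'
python3 -m creep '{"fingers":[1,1,1],"dp":[[-0.1,0.035,0],[-0.1,0.035,0],[-0.1,0.035,0]],"roll":[0,0,0]}'
```

```text
t: 25.22
position: [0.505, -0.0683, 0.106]
ee_rot: [0.006, 0.821, 0.571, 0.006]
force: [11.2, -3.2, 13.6]
gripper_width: 0.0001
t: 25.6
position: [0.499, -0.0662, 0.106]
ee_rot: [0.006, 0.821, 0.571, 0.006]
force: [11.8, -3.7, 13.7]
gripper_width: 0.0003
```

```bash
python3 -m creep '{"fingers":[1,1,1],"dp":[[-0.1,0.035,0],[-0.1,0.035,0],[-0.1,0.035,0]],"roll":[0,0,0]}'
python3 -m creep '{"fingers":[1,1],"dp":[[-0.1,0.035,0],[-0.1,0.035,0]],"roll":[0,0]}'
python3 - <<'E'
from h import *
p,d=snap('wrist','w10.png')
E
```

```text
t: 25.98
position: [0.4931, -0.064, 0.106]
ee_rot: [0.006, 0.821, 0.571, 0.006]
force: [11.9, -3.6, 13.3]
gripper_width: 0.0002
t: 26.22
position: [0.4916, -0.0635, 0.1065]
ee_rot: [0.009, 0.821, 0.571, 0.008]
force: [26.4, -8.5, 8.9]
gripper_width: -0.0001
```

View pics/w10.png

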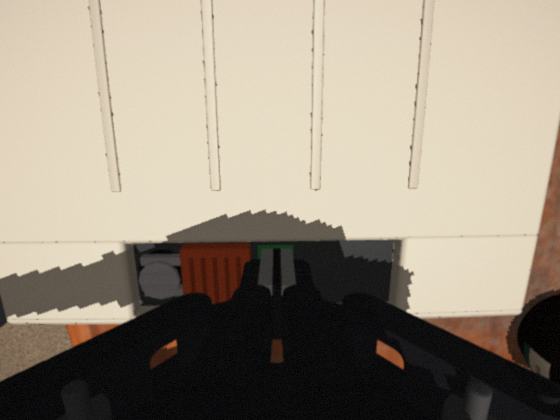

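```bash
python3 -m creep '{"fingers":[1,1,1,1,1,1,1,1,1,1,1,1],"dp":[[0.1,-0.035,0],[0.1,-0.035,0.05],[0.1,-0.035,0.15],[0,0,0.3],[0,0,0.6],[0,0,0.9],[0,0,0.9],[0.4,0.9,0.9],[0,0.9,0.9],[0,0.9,0.9],[0,0.9,0.9],[0,0,0]],"roll":[0,0,0,0,0,0,0,0,0,0,0,0]}'
python3 - <<'E'
from h import *
st=read_state();p,d=snap('wrist','w11.png');W=cloud('wrist',d,st); snap('scene','s11.png')
th=np.radians(69.95); ex=np.array([np.cos(th),np.sin(th)]); ey=np.array([-np.sin(th),np.cos(th)])
q=W[...,:2]-np.array([.5077,-.0024]); bx=q@ex; by=q@ey
hsv=cv2.cvtColor(p,cv2.COLOR_RGB2HSV)
o=(hsv[...,0]<12)&(hsv[...,1]>180)&(hsv[...,2]>100)&(W[...,2]>.085)&(abs(bx)<.1)&(abs(by)<.08)&(W[...,2]<.12)
wh=(hsv[...,1]<60)&(hsv[...,2]>170)&(W[...,2]>.085)&(W[...,2]<.12)&(abs(bx)<.12)&(abs(by)<.14)
for n,m in [('orange',o),('lid',wh)]:
    print(n,m.sum(),'bx',np.round(np.percentile(bx[m],[2,50,98]),4),'by',np.round(np.percentile(by[m],[2,50,98]),4))
A=np.c_[bx[wh],by[wh],np.ones(wh.sum())];print(np.linalg.lstsq(A,W[...,2][wh],rcond=None)[0])
print([(i['confidence'],pix2w('wrist',i['location'][1],i['location'][0],d[int(i['location'][0]),int(i['location'][1])],st)) for i in finder.pinpoint('wrist','thumb_block')])
E
```

```text
t: 27.78
position: [0.4983, 0.0099, 0.2329]
ee_rot: [0.001, 0.82, 0.572, 0.001]
force: [-0.3, -0.2, -1.2]
gripper_width: 0.0003Traceback (most recent call last):
  File "<stdin>", line 9, in <module>
    return _quantile_unchecked(
        a, q, axis, out, overwrite_input, method, keepdims, weights)
    return _ureduce(a,
                    func=_quantile_ureduce_func,
    ...<5 lines>...
                    overwrite_input=overwrite_input,
                    method=method)
    r = func(a, **kwargs)
    result = _quantile(arr,
                       quantiles=q,
    ...<2 lines>...
                       out=out,
                       weights=wgt)
    slices_having_nans = np.isnan(arr[-1, ...])
                                  ~~~^^^^^^^^^
IndexError: index -1 is out of bounds for axis 0 with size 0
```

View pics/w11.png

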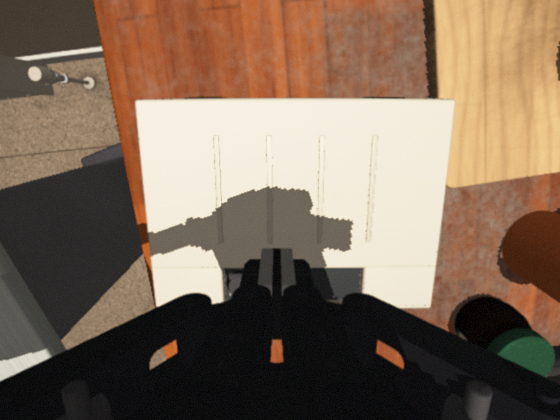

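View pics/s11.png

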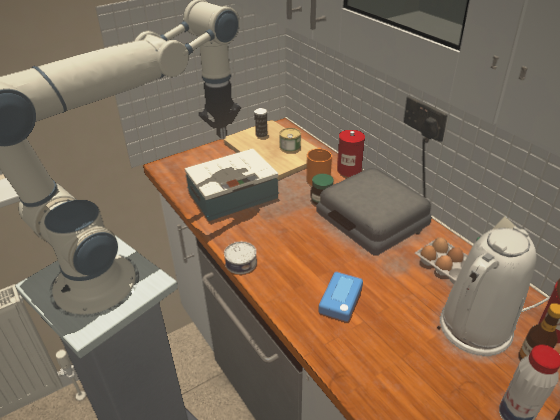

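```bash
python3 -m creep '{"fingers":[1,1,1,1,1,1],"dp":[[-0.8,0.5,0],[-0.9,0.5,0],[-0.9,0.5,0],[-0.9,0.5,0],[-0.5,0.5,0],[0,0,0]],"roll":[0,0,0,0,0,0]}'
python3 - <<'E'
from h import *
st=read_state();p,d=snap('wrist','w12.png');W=cloud('wrist',d,st)
th=np.radians(69.95); ex=np.array([np.cos(th),np.sin(th)]); ey=np.array([-np.sin(th),np.cos(th)])
q=W[...,:2]-np.array([.5077,-.0024]); bx=q@ex; by=q@ey
hsv=cv2.cvtColor(p,cv2.COLOR_RGB2HSV)
o=(hsv[...,0]<15)&(hsv[...,1]>150)&(hsv[...,2]>80)&(W[...,2]>.085)&(abs(bx)<.1)&(abs(by)<.08)&(W[...,2]<.12)
wh=(hsv[...,1]<60)&(hsv[...,2]>170)&(W[...,2]>.085)&(W[...,2]<.12)&(abs(bx)<.12)&(abs(by)<.14)
A=np.c_[bx[wh],by[wh],np.ones(wh.sum())];print(np.linalg.lstsq(A,W[...,2][wh],rcond=None)[0])
print([(i['confidence'],pix2w('wrist',i['location'][1],i['location'][0],d[int(i['location'][0]),int(i['location'][1])],st)) for i in finder.pinpoint('wrist','thumb_block')])
if o.sum(): print(o.sum(),np.round(np.percentile(by[o],[2,50,98]),4))
t,td=snap('top')
for l in ['fish_tin','spread_jar']:
    print(l,[(round(i['confidence'],2),pix2w('top',i['location'][1],i['location'][0],td[int(i['location'][0]),int(i['location'][1])])) for i in finder.pinpoint('top',l)][:1])
cv2.imwrite('pics/w12c.png',cv2.resize(p[220:330,280:560,::-1],None,fx=2.8,fy=2.8))
E
```

```text
t: 28.62
position: [0.4175, 0.0587, 0.2303]
ee_rot: [-0.0, 0.821, 0.571, -0.0]
force: [-0.4, 1.0, -0.6]
gripper_width: -0.0001
[-0.01484691 -0.00014837  0.09694757]
[(0.77, array([0.44964072, 0.05967167, 0.26319526]))]
303 [0.0061 0.0149 0.0338]
fish_tin [(0.71, array([ 0.31243635, -0.23832945,  0.03819971]))]
spread_jar [(0.82, array([ 0.6498903 , -0.22431648,  0.0819116 ]))]
```

View pics/w12c.png

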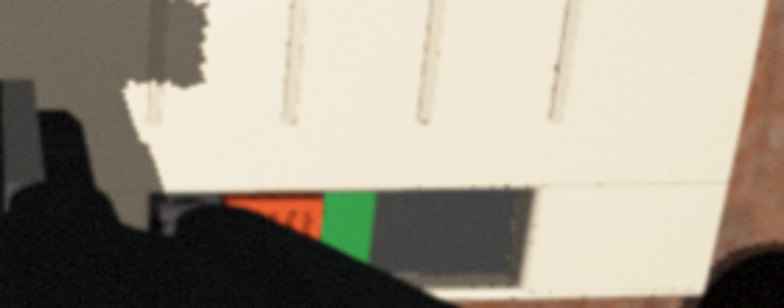

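```bash
python3 -c "
from station import r;print(r.close_job())"
```

```text
the job is handed in; nothing more can be done
None
```

The lunch box is packed, shut and locked, and the job is handed in, with about 29 s of the 72 s used. The interface gave no verdict.

- **Freezer block:** I took the smaller of the two blue blocks (about 57 x 93 mm measured, against 77 x 126 mm for the look-alike). It lies flat in the empty compartment, with its top at 44 mm and a tilt of about 0.01 rad. I couldn't see it again once the lid was shut.
- **Lid and catch:** I tipped the lid shut from behind, then pressed the bay floor with the closed fingers and slid the catch to its end stop. The highest wrist force I read at the end of a move was about 29 N, under the 40 N limit; peaks within a move are not reported.
- **Last check, nothing touching the lid:** the lid's slope was 0.015 rad, against 0.033 on the open seal and 0.013 for locked. The orange block had moved about 19 mm, estimated from the camera views, and a green stripe showed behind it.
- **Bystanders:** the tin read about 9 mm from its first reading and the jar about 7 mm, mostly in height. That is about the detector's scatter, and the arm never went near either.
- **Failed checks:** the detector missed the compartment in one wrist view. In the last view it put the thumb block on the gripper, so I used colour and depth there instead.

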